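Tip the flange nuts into the hardware case and shut it

TASK

Pour all six flange nuts out of the steel cup into the open hardware case, stand the empty cup upright again on its rubber mat, and shut the case's lid fully. Leave the fuse box and the regulator where they lie.

Things in the scene. Friction and masses are not known exactly. Their poses are not given: they have to be found in the camera images.
- case: Grey painted sheet-steel hardware case, open-topped box 150 (its x) x 190 (its y) x 60 mm high, walls and floor 4 mm; it stands on the bench and does not shift. Origin: centre of its underside, z up. Its front looks to its own -x; the lid is hinged along the top of its far (+x) wall
- case_in (a point): Centre of the case's inner floor, 4 mm above its underside
- case_lid (a joint): Angle of the case's lid (rad): 0 = shut flat on the walls, 1.57 = standing upright on the far wall, 1.9 = stop, leaning back. It starts open. The hinge is stiff, the lid stays where it is left: about 1 to 3 N at its free edge moves it
- lid_hinge (a point): Point on the hinge line of the lid, midway along it, at the top of the case's +x wall (75 mm in +x from the case's origin, 60 mm up); the hinge line runs along the case's y
- lid_edge (a point): Middle of the lid's free edge, on its outer face, 150 mm from the hinge line. The lid is a grey steel plate 150 x 190 x 5 mm with a thumb tab 60 mm wide standing 14 mm beyond this edge
- cup: Plain stainless cup, round, slightly tapered, no handle: 95 mm high, outside diameter 58 mm at the foot, 62 at half height, 67 at the rim; wall 3, floor 4 mm; 0.16 kg plus 0.15 kg of nuts, which fill its lower half. Origin: centre of its underside, z towards its mouth. It stands on the mat. The last nuts slide out when its mouth points 30 to 40 degrees below level
- cup_rim (a point): Centre of the cup's mouth, 95 mm above its underside
- mat: Black ribbed rubber bench mat, 150 x 150 x 4 mm, fixed. Origin: centre of its underside
- fusebox: Black plastic fuse box with a stepped cover, 120 x 150 x 68 mm, 0.7 kg, loose, origin: centre of its underside. Bystander
- regulator: Flat cast-aluminium voltage regulator with black top, 155 (x) x 95 (y) x 30 mm, 0.6 kg, loose, origin: centre of its underside. Bystander
- nut0: Steel hexagon flange nut, 17 mm across flats, flange 24 mm in diameter, 13 mm high, 0.025 kg, one of six alike lying in the cup. Origin: centre of its flange face, z along its bore
- nut1: Steel hexagon flange nut, 17 mm across flats, flange 24 mm in diameter, 13 mm high, 0.025 kg, one of six alike lying in the cup. Origin: centre of its flange face, z along its bore
- nut2: Steel hexagon flange nut, 17 mm across flats, flange 24 mm in diameter, 13 mm high, 0.025 kg, one of six alike lying in the cup. Origin: centre of its flange face, z along its bore
- nut3: Steel hexagon flange nut, 17 mm across flats, flange 24 mm in diameter, 13 mm high, 0.025 kg, one of six alike lying in the cup. Origin: centre of its flange face, z along its bore
- nut4: Steel hexagon flange nut, 17 mm across flats, flange 24 mm in diameter, 13 mm high, 0.025 kg, one of six alike lying in the cup. Origin: centre of its flange face, z along its bore
- nut5: Steel hexagon flange nut, 17 mm across flats, flange 24 mm in diameter, 13 mm high, 0.025 kg, one of six alike lying in the cup. Origin: centre of its flange face, z along its bore

How it is judged:
By the outcome, as a careful person would: the job done as asked, in the order asked, and still so for the second after the job is handed in, with the robot touching nothing.
It also fails if it takes over 72 s, if anything falls off the work surface, if the arm or the gripper's body presses on something with over 40 N, if the wrist force passes 120 N, or if a joint passes its speed limit or range.

ROBOT

A 6-joint arm with a two-finger parallel gripper is mounted at the origin on the work surface. World frame = base frame: x ahead of the robot, y to its left, z up, the work surface at z = 0. Lengths are in m, angles in degrees, forces in N, time in s.
With the tool pointing down it reaches from about 0.325 to 0.9 m from the base axis. Payload 6.1 kg.
Tool frame: the origin (TCP) lies on the front face of the gripper's body, between the roots of the fingers; the fingertips stand 73 mm ahead of it and the grasp point (between the pads) lies 54 mm ahead of it; z points along the fingers, y is the line along which they close (so a half turn about z gives the same grasp; the last joint's range is limited). The gripper opens to 85 mm and grips with 20 to 120 N. Pads are 22 mm wide; open, the fingers measure 114 mm over their backs; the gripper's body (76 mm by 85 mm) begins 54 mm behind the grasp point. The pads swing forward as they close: fully open they stand 13 mm farther back than shut.
Start: joints at [64.91, 12.628, 87.462, -0, 79.91, -7.225], TCP at [0.192, 0.595, 0.304] pointing down, gripper open.
Joint ranges: [-170.65, 170.65], [-52.31, 119.04], [5.05, 147.46], [-71.25, 251.25], [11.57, 151.72], [-153.62, 153.62]. Speed limits (degrees/s): [147.25, 147.25, 172.46, 180, 180, 180].

INTERFACE

Orientations are given as [roll, pitch, yaw] about the fixed x, y, z axes, in that order (R = Rz(yaw) Ry(pitch) Rx(roll)).
In Python, from cell import ctrl gives the robot as it stands.
- The arm moves only by the tool apply_moves, never from a script. Its arguments are lists of equal length, an entry for each row: "rot": the turn, a rotation vector about the world's x, y, z in rad, a list of three; "delta_pos": the shift along the world's x, y, z in m, a list of three; "fingers": the closure, from 0 (fully open) to 1 (shut). A call has 1 to 12 rows; each row is the pose to reach, as a shift and turn from the pose commanded when the call began; what a row does not reach only later rows make up. A row lasts 1/8 s, in which the tool goes at most 62.5 mm and 10.7 degrees, less where a joint would pass 70% of its speed; a pose out of reach is approached as far as the arm can. A call with a gripper value outside its range is refused whole. The fingers move at their own pace and stop on an object; the grip force is fixed at half the most. Time passes only in rows, so rows that repeat a pose let the fingers close. It gives the time, the measured TCP pose, the force, the opening and the grip force at its end, in the units of the state.
- ctrl.state(): the state, without advancing time (a new reading comes with each control period).
- ctrl.read_camera(name): name is "scene" or "top" or "wrist"; returns (picture, depth): 400x640x3 uint8, blue, green, red; 400x640 float32, m along the optical axis (not along the pixel's ray), 0 where there is no reading.
- ctrl.camera_params(name): a dict with "K" (3x3 intrinsics, pixels), "R" (3x3) and "t" (3): a world point X has camera coordinates R X + t; the wrist camera has in their place "mount" (4x4, takes a point from camera to tool coordinates, whose origin is the TCP and whose axes are the flange's). Camera axes: x right, y down, z forward; pixel columns grow to the right and rows downward; lengths in m; the calibration is good to about 2 mm. A picture is of the moment at which its call begins: read the wrist's pose just before it. camera_params takes no time and is no camera call.
- ctrl.hand_in(): hands the job in; it is judged then, once.
The state is a dict: "t": time; "joints": joint angles; "qd": joint speeds; "joint_torque": joint torques, N m; "ee_pos": TCP position; "ee_rot": TCP orientation; "ft_force": force on the tool from outside, world axes, zero at the start; "torque": the same for the moment, N m; "finger_gap": opening from 0.0 (shut) to 1.0 (fully open); "grasp_force": force on a finger pad.
Only numpy, scipy, OpenCV 4.12 (cv2) and the standard library are available. Lean on these libraries where they do the work, as an engineer would, in place of code of your own. Each camera call takes 0.05 s, during which the arm holds its last target. There are 200 camera calls.

## Working session

There is one attempt and no reset: what is moved stays moved. The work goes in short steps, Python scripts to look and compute and a tool call to move; the robot and the scene stay as the last step left them, time stands still between calls to the robot, and variables do not carry over. Pictures are saved under pics/ and viewed, at most 10 in all, crops included, and the job is handed in when it is done.

Besides the shell and the picture viewer there is one more tool, called after ">>>" as name(argument=value, ...) on one line, values as JSON. apply_moves: Moves the arm, as the interface text tells. Its arguments: {"type":"object","properties":{"rot":{"type":"array"},"delta_pos":{"type":"array"},"fingers":{"type":"array"}},"required":["rot","delta_pos","fingers"]}

```bash
ls; mkdir -p pics; python3 - <<'E'
from cell import ctrl
import cv2, numpy as np
s=ctrl.state(); print(s)
for n in("scene","top"):
    im,d=ctrl.read_camera(n); cv2.imwrite(f"pics/{n}0.png",im); np.save(f"{n}0.npy",d); p=ctrl.camera_params(n); print(n,p)
print(ctrl.camera_params("wrist"))
E
```

```text
pics
{'t': 0.0, 'joints': array([ 6.49119932e+01,  1.26750778e+01,  8.75256403e+01,  1.58883843e-03,
        7.99131909e+01, -7.22617087e+00]), 'qd': array([-0.03174315,  0.08684412, -0.03345437, -0.01040904,  0.08422206,
        0.01148512]), 'joint_torque': array([ 1.93203676e-03, -4.96908438e+01, -3.89386404e+01, -2.81260272e-04,
        1.12325282e-02, -2.06316525e-05]), 'ee_pos': array([0.19150729, 0.59443703, 0.30280205]), 'ee_rot': array([-1.79887192e+02, -1.58795021e-02,  1.62137869e+02]), 'ft_force': array([ 0.26512021, -0.35406996,  0.24633702]), 'torque': array([-0.0685903 ,  0.02474341,  0.04766237]), 'grasp_force': 0.0, 'finger_gap': 0.9966876089869596}
scene {'K': array([[508.21387577,   0.        , 315.48514698],
       [  0.        , 508.21387577, 202.05007791],
       [  0.        ,   0.        ,   1.        ]]), 'R': array([[-0.6066547 ,  0.79476674, -0.01777369],
       [ 0.52177259,  0.38120794, -0.76317355],
       [-0.59976948, -0.47225665, -0.64594909]]), 't': array([ 0.34894299, -0.25393119,  1.7734615 ])}
top {'K': array([[518.53094372,   0.        , 316.69732102],
       [  0.        , 518.53094372, 198.06968269],
       [  0.        ,   0.        ,   1.        ]]), 'R': array([[-0.02161807, -0.99973206,  0.00827487],
       [-0.99268606,  0.02048095, -0.11897441],
       [ 0.11877306, -0.01078634, -0.99286284]]), 't': array([0.02545988, 0.607187  , 1.12690966])}
{'K': array([[308.80936802,   0.        , 323.75606355],
       [  0.        , 308.80936802, 201.20366055],
       [  0.        ,   0.        ,   1.        ]]), 'mount': array([[-1.45715331e-04, -9.59089286e-01, -2.83103727e-01,
         7.15773338e-02],
       [ 9.99999966e-01, -7.89567881e-05, -2.47219342e-04,
         5.95744033e-04],
       [ 2.14752461e-04, -2.83103753e-01,  9.59089265e-01,
        -6.90579785e-02],
       [ 0.00000000e+00,  0.00000000e+00,  0.00000000e+00,
         1.00000000e+00]])}
```

View pics/scene0.png

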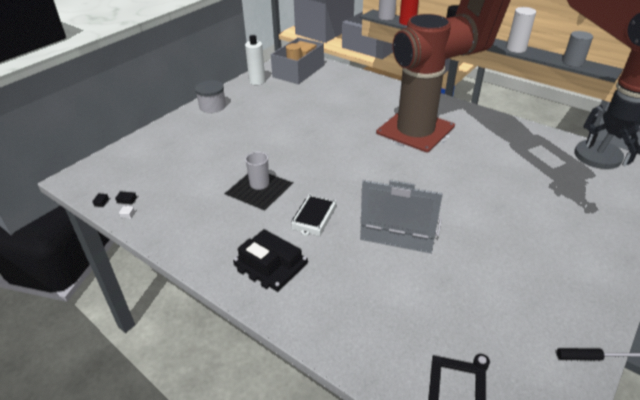

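View pics/top0.png

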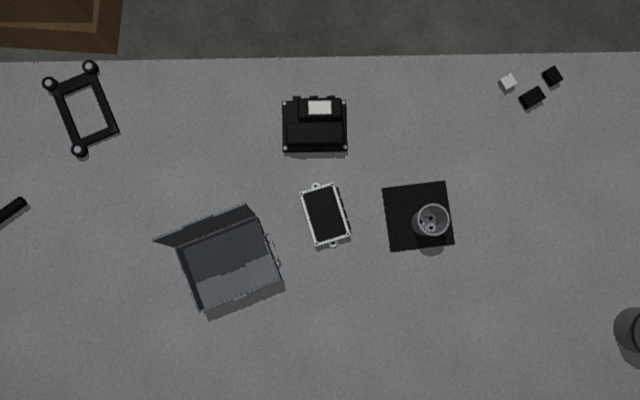

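The scene picture shows the case open towards the robot, with the regulator and then the cup on its mat to the robot's right. In the top picture the cup rim is at about (433,219), the mat corners at (382,188), (445,181), (454,244), (390,251), the case rim corners near (178,248), (258,222), (284,288), (202,311), the lid from (152,239) to (248,206), and the regulator at (325,215).

```bash
cat > h.py <<'E'
import numpy as np, cv2
from cell import ctrl
def cloud(n,d,pose=None):
    p=ctrl.camera_params(n);K=p["K"];v,u=np.indices(d.shape)
    c=np.stack([(u-K[0,2])/K[0,0]*d,(v-K[1,2])/K[1,1]*d,d],-1)
    return (c-p["t"])@p["R"]
E
python3 - <<'E'
from h import *
d=np.load("top0.npy");W=cloud("top",d)
def reg(u0,u1,v0,v1,z0,z1):
    q=W[v0:v1,u0:u1].reshape(-1,3);return q[(q[:,2]>z0)&(q[:,2]<z1)]
print("bench",np.median(W[330:380,300:500,2]))
r=reg(400,465,190,250,.09,.11);print("rim n",len(r),r.min(0),r.max(0),np.median(r[:,2]),cv2.minEnclosingCircle(r[:,:2].astype(np.float32)))
m=reg(370,465,170,260,.0025,.007);print("mat",len(m),cv2.minAreaRect(m[:,:2].astype(np.float32)))
c=reg(165,300,200,325,.054,.064);print("caserim",len(c),cv2.minAreaRect(c[:,:2].astype(np.float32)))
c=reg(185,300,200,325,.001,.008);print("floor",len(c))
for z in np.arange(.05,.24,.02):
    l=reg(140,265,195,260,z,z+.02)
    if len(l): print(round(z,2),len(l),l.mean(0).round(3),l[l[:,1].argmin()].round(3),l[l[:,1].argmax()].round(3))
f=reg(270,360,85,165,.01,.1);print("fuse",cv2.minAreaRect(f[:,:2].astype(np.float32)),f[:,2].max())
f=reg(292,358,178,255,.01,.1);print("regu",cv2.minAreaRect(f[:,:2].astype(np.float32)),f[:,2].max())
im=cv2.imread("pics/top0.png");cv2.imwrite("pics/c1.png",cv2.resize(im[170:330,130:470],None,fx=2.3,fy=2.3,interpolation=cv2.INTER_CUBIC))
E
```

```text
bench -0.0017286282505772634
rim n 211 [ 0.51654737 -0.26631206  0.09000248] [ 0.58276738 -0.19758453  0.10174535] 0.09686733754975675 ((0.5489182472229004, -0.2318347841501236), 0.03459235280752182)
mat 1614 ((0.5694726705551147, -0.2173171043395996), (0.21430213749408722, 0.2057553231716156), 88.99540710449219)
caserim 641 ((0.46449801325798035, 0.2104630172252655), (0.15362615883350372, 0.191116601228714), 20.65064239501953)
floor 4731
0.05 356 [0.531 0.229 0.06 ] [0.52  0.129 0.059] [0.502 0.325 0.056]
0.07 162 [0.537 0.237 0.08 ] [0.571 0.149 0.076] [0.504 0.326 0.078]
0.09 158 [0.538 0.237 0.1  ] [0.572 0.149 0.094] [0.505 0.326 0.101]
0.11 174 [0.54  0.237 0.12 ] [0.573 0.15  0.125] [0.507 0.326 0.13 ]
0.13 183 [0.54  0.238 0.14 ] [0.574 0.15  0.138] [0.508 0.326 0.144]
0.15 192 [0.541 0.239 0.16 ] [0.574 0.15  0.152] [0.509 0.329 0.169]
0.17 208 [0.543 0.239 0.18 ] [0.576 0.151 0.177] [0.511 0.327 0.188]
0.19 349 [0.545 0.239 0.203] [0.578 0.151 0.196] [0.512 0.329 0.206]
0.21 138 [0.546 0.241 0.218] [0.58  0.157 0.21 ] [0.514 0.328 0.211]
fuse ((0.7844895720481873, 0.01472042128443718), (0.14886556565761566, 0.13325296342372894), 89.1878662109375) 0.0717980846745254
regu ((0.5726657509803772, -0.00569085031747818), (0.1507360190153122, 0.09049617499113083), 16.0242919921875) 0.03490957261082393
```

View pics/c1.png

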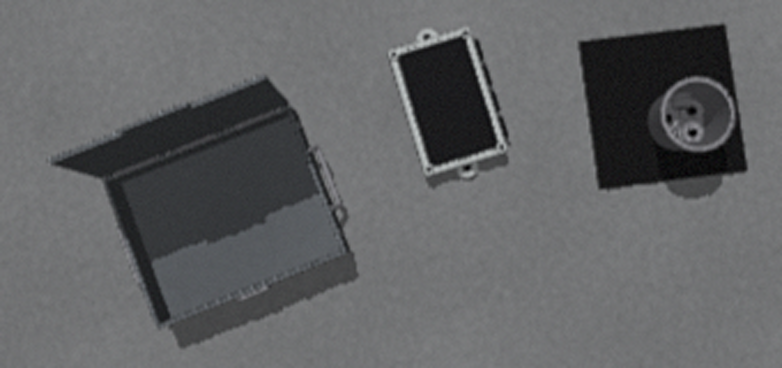

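The crop shows an upright lid at the case's +x side, a case yaw of about 20.7° and the cup towards the right side of the mat. The measured sizes match the given ones: rim radius 34.6 mm against 33.5, case 153x191 and rim height 97 mm. I'll grip from the side with the tool near horizontal, then roll to pour.

```bash
cat >> h.py <<'E'
from scipy.spatial.transform import Rotation as Ro
def Rcur(): return Ro.from_euler("xyz",ctrl.state()["ee_rot"],degrees=True)
def plan(tz,ty,grasp,off=.054):
    "tool z dir, approx tool y dir, grasp point -> shift and rotvec"
    s=ctrl.state();z=np.array(tz,float);z/=np.linalg.norm(z);y=np.array(ty,float);y-=z*(y@z);y/=np.linalg.norm(y)
    T=Ro.from_matrix(np.stack([np.cross(y,z),y,z],1))
    rv=(T*Rcur().inv()).as_rotvec();tcp=np.array(grasp)-off*z
    print("dp",(tcp-s["ee_pos"]).round(4).tolist(),"rv",rv.round(4).tolist(),"ang",np.degrees(np.linalg.norm(rv)).round(1),"J",s["joints"].round(1))
E
python3 - <<'E'
from h import *
a=np.radians(30)
plan([0,np.sin(a),-np.cos(a)],[1,0,0],[.5,-.2,.36])
d=np.load("top0.npy");W=cloud("top",d)
p=ctrl.camera_params("top");
from numpy.linalg import inv
C=-p["R"].T@p["t"]
for u,v in[(382,188),(445,181),(454,244),(390,251)]:
    r=p["R"].T@inv(p["K"])@[u,v,1]; print((C+r*(.002-C[2])/r[2]).round(3))
E
```

```text
dp [0.3084, -0.8215, 0.1039] rv [0.4529, 0.3276, -1.229] ang 77.4 J [64.9 12.7 87.5  0.  79.9 -7.2]
[ 0.632 -0.14   0.002]
[ 0.645 -0.287  0.002]
[ 0.499 -0.3    0.002]
[ 0.486 -0.153  0.002]
```

>>> apply_moves(rot=[[0,0,0],[0,0,0],[0.45,0.33,-1.23],[0.45,0.33,-1.23],[0.45,0.33,-1.23],[0.45,0.33,-1.23],[0.45,0.33,-1.23],[0.45,0.33,-1.23],[0.45,0.33,-1.23],[0.45,0.33,-1.23],[0.45,0.33,-1.23],[0.45,0.33,-1.23]], delta_pos=[[0,0,0.06],[0,0,0.1],[0.31,-0.82,0.1],[0.31,-0.82,0.1],[0.31,-0.82,0.1],[0.31,-0.82,0.1],[0.31,-0.82,0.1],[0.31,-0.82,0.1],[0.31,-0.82,0.1],[0.31,-0.82,0.1],[0.31,-0.82,0.1],[0.31,-0.82,0.1]], fingers=[0,0,0,0,0,0,0,0,0,0,0,0])

```text
t: 1.6
ee_pos: [0.4129, 0.0079, 0.4039]
ee_rot: [-179.9, -29.9, 89.8]
ft_force: [2.0, 1.4, 0.9]
finger_gap: 1.001
grasp_force: 0.0
```

```bash
python3 - <<'E'
from h import *
print(ctrl.state()["ee_pos"],ctrl.state()["ee_rot"])
plan([0,1,-1],[1,0,0],[.549,-.232,.25])
E
```

```text
[0.41289867 0.00794221 0.40385345] [-179.90939809  -29.94295979   89.83299526]
dp [0.1361, -0.2781, -0.1157] rv [0.2628, -0.0016, 0.0019] ang 15.1 J [-27.  -17.2 109.5  26.9 101.1 -24.8]
```

```bash
python3 - <<'E'
from h import *
plan([0,np.cos(.35),-np.sin(.35)],[1,0,0],[.549,-.36,.18],.05)
E
```

```text
dp [0.1361, -0.4149, -0.2067] rv [0.6982, -0.0021, 0.0016] ang 40.0 J [-27.  -17.2 109.5  26.9 101.1 -24.8]
```

>>> apply_moves(rot=[[0.7,0,0],[0.7,0,0],[0.7,0,0],[0.7,0,0],[0.7,0,0],[0.7,0,0],[0.7,0,0],[0.7,0,0],[0.7,0,0],[0.7,0,0],[0.7,0,0],[0.7,0,0]], delta_pos=[[0.136,-0.415,-0.207],[0.136,-0.415,-0.207],[0.136,-0.415,-0.207],[0.136,-0.415,-0.207],[0.136,-0.415,-0.207],[0.136,-0.415,-0.207],[0.136,-0.415,-0.207],[0.136,-0.415,-0.207],[0.136,-0.415,-0.207],[0.136,-0.415,-0.207],[0.136,-0.415,-0.207],[0.136,-0.415,-0.207]], fingers=[0,0,0,0,0,0,0,0,0,0,0,0])

```text
t: 3.1
ee_pos: [0.5491, -0.4042, 0.1991]
ee_rot: [-179.9, -69.9, 90.0]
ft_force: [0.4, 0.4, -1.2]
finger_gap: 0.996
grasp_force: 0.0
```

```bash
python3 - <<'E'
from h import *
print(ctrl.state()["ee_pos"],ctrl.state()["ee_rot"])
plan([0,np.cos(.35),-np.sin(.35)],[1,0,0],[.549,-.36,.066],.05)
plan([0,np.cos(.35),-np.sin(.35)],[1,0,0],[.549,-.232,.066],.05)
im,d=ctrl.read_camera("scene");a=cv2.resize(im[60:360,150:550],None,fx=2,fy=2);cv2.imwrite("pics/s1.png",a)
E
```

```text
[ 0.54911266 -0.4042461   0.19910608] [-179.92520139  -69.92114902   90.01696866]
dp [-0.0001, -0.0027, -0.116] rv [0.0004, -0.0004, -0.0015] ang 0.1 J [-55.1  58.5  51.6  42.4 127.3 -47.6]
dp [-0.0001, 0.1253, -0.116] rv [0.0004, -0.0004, -0.0015] ang 0.1 J [-55.1  58.5  51.6  42.4 127.3 -47.6]
```

View pics/s1.png

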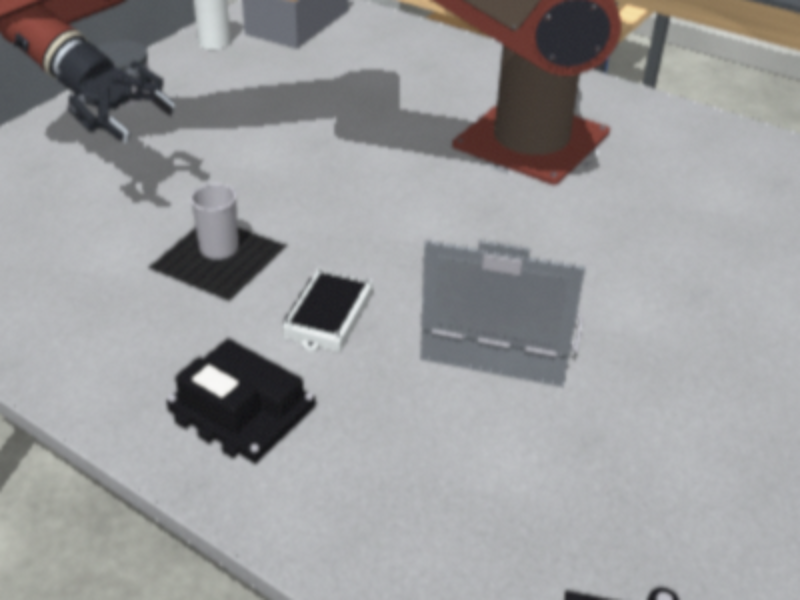

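The scene crop shows the gripper at (120,100), level and pointing at the cup at (215,220), with a clear approach. I'll descend beside the cup and then go forward.

>>> apply_moves(rot=[[0,0,0],[0,0,0],[0,0,0],[0,0,0],[0,0,0],[0,0,0],[0,0,0],[0,0,0],[0,0,0],[0,0,0],[0,0,0],[0,0,0]], delta_pos=[[0,0,-0.05],[0,0,-0.1],[0,0,-0.116],[0,0,-0.116],[0,0.03,-0.116],[0,0.06,-0.116],[0,0.08,-0.116],[0,0.1,-0.116],[0,0.115,-0.116],[0,0.125,-0.116],[0,0.125,-0.116],[0,0.125,-0.116]], fingers=[0,0,0,0,0,0,0,0,0,0,0,0])

```text
t: 4.65
ee_pos: [0.549, -0.2806, 0.0817]
ee_rot: [-179.8, -70.0, 89.9]
ft_force: [0.5, 0.3, 0.2]
finger_gap: 1.002
grasp_force: 0.0
```

```bash
python3 - <<'E'
from h import *
plan([0,np.cos(.35),-np.sin(.35)],[1,0,0],[.549,-.232,.066],.05)
im,d=ctrl.read_camera("wrist");cv2.imwrite("pics/w1.png",im)
im2,d=ctrl.read_camera("top");a=cv2.resize(im2[150:290,340:540],(640,448))
cv2.imwrite("pics/w1.png",np.vstack([cv2.resize(im,(240,150)).repeat(1,0) if 0 else a]))
E
```

```text
dp [-0.0, 0.0016, 0.0014] rv [-0.0005, -0.001, -0.0003] ang 0.1 J [-49.7  56.9  69.2  41.  112.2 -55.6]
```

View pics/w1.png

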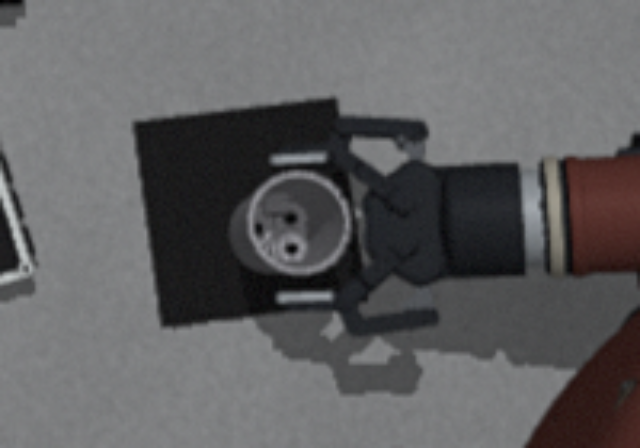

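The crop shows the pads at (300,158) and (305,298), either side of the cup rim centred at (300,222). I'll close and lift.

>>> apply_moves(rot=[[0,0,0],[0,0,0],[0,0,0],[0,0,0],[0,0,0],[0,0,0],[0,0,0],[0,0,0],[0,0,0],[0,0,0],[0,0,0],[0,0,0]], delta_pos=[[0,0,0],[0,0,0],[0,0,0],[0,0,0],[0,0,0],[0,0,0.003],[0,0,0.01],[0,0,0.03],[0,0,0.06],[0,0,0.1],[0,0,0.14],[0,0,0.16]], fingers=[1,1,1,1,1,1,1,1,1,1,1,1])

```text
t: 6.25
ee_pos: [0.5492, -0.2802, 0.2447]
ee_rot: [179.8, -69.9, 90.3]
ft_force: [0.1, 0.6, -2.6]
finger_gap: 0.72
grasp_force: 65.2
```

```bash
python3 - <<'E'
from h import *
# pre-pour pose: level-ish, tool along case y
c=np.array([.4645,.2105]);a=np.radians(20.65);ex=np.array([np.cos(a),np.sin(a),0]);ey=np.array([-ex[1],ex[0],0])
print(ex,ey)
g=np.r_[c,0]+ex*(-.02)+[0,0,.24]
t=ey*np.cos(.2)-np.array([0,0,np.sin(.2)])
plan(t,ex,g,.05)
e=Ro.from_rotvec(np.radians(125)*t)
print("roll rv",e.as_rotvec())
E
```

```text
[0.93575214 0.35265838 0.        ] [-0.35265838  0.93575214  0.        ]
dp [-0.0861, 0.4378, 0.0052] rv [0.1498, 0.0288, 0.3589] ang 22.3 J [-49.7  43.   71.8  44.7 120.4 -47.2]
roll rv [-0.75404483  2.00080051 -0.43342924]
```

```bash
python3 - <<'E'
from h import *
c=np.array([.4645,.2105,0]);a=np.radians(20.65);ex=np.array([np.cos(a),np.sin(a),0]);ey=np.array([-ex[1],ex[0],0])
g=c+ex*(-.025)+ey*.012+[0,0,.235]
t=ey*np.cos(.1)-np.array([0,0,np.sin(.1)])
plan(t,ex,g,.05)
E
```

```text
dp [-0.0948, 0.4466, -0.0047] rv [0.2487, 0.0468, 0.3577] ang 25.1 J [-49.7  43.   71.8  44.7 120.4 -47.2]
```

>>> apply_moves(rot=[[0.01,0,0.015],[0.04,0.005,0.05],[0.07,0.01,0.1],[0.1,0.02,0.14],[0.13,0.025,0.18],[0.16,0.03,0.22],[0.19,0.035,0.26],[0.22,0.04,0.3],[0.24,0.045,0.34],[0.25,0.047,0.358],[0.25,0.047,0.358],[0.25,0.047,0.358]], delta_pos=[[-0.004,0.02,0],[-0.013,0.06,0],[-0.023,0.11,0],[-0.034,0.16,0],[-0.045,0.21,0],[-0.055,0.26,0],[-0.066,0.31,0],[-0.076,0.36,0],[-0.086,0.405,0],[-0.092,0.435,-0.003],[-0.095,0.447,-0.005],[-0.095,0.447,-0.005]], fingers=[1,1,1,1,1,1,1,1,1,1,1,1])

```text
t: 7.75
ee_pos: [0.4534, 0.1675, 0.2358]
ee_rot: [-177.7, -84.5, 108.5]
ft_force: [-0.3, -0.5, -3.4]
finger_gap: 0.725
grasp_force: 65.5
```

```bash
python3 - <<'E'
from h import *
c=np.array([.4645,.2105,0]);a=np.radians(20.65);ex=np.array([np.cos(a),np.sin(a),0]);ey=np.array([-ex[1],ex[0],0])
z=np.array([0,0,1.]);t=ey*np.cos(.1)-z*np.sin(.1)
print(t, Rcur().as_matrix()[:,2], Rcur().as_matrix()[:,1])
g=c+ex*(-.025)+ey*.012+z*.155
plan(t,ex,g,.05)
E
```

```text
[-0.35089656  0.93107728 -0.09983342] [-0.35295078  0.93077388 -0.09531913] [ 0.93515334  0.35422285 -0.00379498]
dp [0.0011, -0.0012, -0.0758] rv [-0.0029, -0.0052, -0.0017] ang 0.4 J [-16.1  27.  106.9  58.8 111.4 -51.5]
```

>>> apply_moves(rot=[[-0.035,0.093,-0.01],[-0.088,0.233,-0.024],[-0.141,0.372,-0.039],[-0.194,0.512,-0.053],[-0.246,0.652,-0.068],[-0.299,0.791,-0.082],[-0.352,0.931,-0.097],[-0.405,1.071,-0.112],[-0.458,1.21,-0.126],[-0.51,1.35,-0.141],[-0.546,1.443,-0.15],[-0.581,1.536,-0.16]], delta_pos=[[0,0,-0.005],[0,0,-0.015],[0,0,-0.025],[0,0,-0.035],[0,0,-0.045],[0,0,-0.055],[0,0,-0.065],[0,0,-0.072],[0,0,-0.076],[0,0,-0.076],[0,0,-0.076],[0,0,-0.076]], fingers=[1,1,1,1,1,1,1,1,1,1,1,1])

```text
t: 9.25
ee_pos: [0.4548, 0.1657, 0.1601]
ee_rot: [-95.6, 4.8, 20.0]
ft_force: [0.9, 0.2, -3.5]
finger_gap: 0.723
grasp_force: 65.7
```

>>> apply_moves(rot=[[-0.035,0.093,-0.01],[-0.07,0.186,-0.019],[-0.106,0.279,-0.029],[-0.141,0.372,-0.039],[-0.176,0.466,-0.049],[-0.211,0.559,-0.058],[-0.246,0.652,-0.068],[-0.282,0.745,-0.078],[-0.299,0.791,-0.082],[-0.299,0.791,-0.082],[-0.299,0.791,-0.082],[-0.299,0.791,-0.082]], delta_pos=[[0,0,0],[0,0,0],[0,0,0],[0,0,0],[0,0,0],[0,0,0],[0,0,0],[0,0,0],[0,0,0],[0,0,0],[0,0,0],[0,0,0]], fingers=[1,1,1,1,1,1,1,1,1,1,1,1])

```text
t: 10.75
ee_pos: [0.454, 0.1669, 0.16]
ee_rot: [-99.4, 53.0, 13.1]
ft_force: [-0.5, -0.5, -1.2]
finger_gap: 0.721
grasp_force: 65.6
```

```bash
python3 - <<'E'
from h import *
print(ctrl.state()["joints"])
im,d=ctrl.read_camera("wrist")
im2,d=ctrl.read_camera("top");a=cv2.resize(im2[180:340,130:350],(760,552))
cv2.imwrite("pics/p1.png",a);cv2.imwrite("pics/pw.png",im)
E
```

```text
[-16.17780299  35.92937809 105.09041904  56.5955092  107.38751126
  85.20459267]
```

View pics/p1.png

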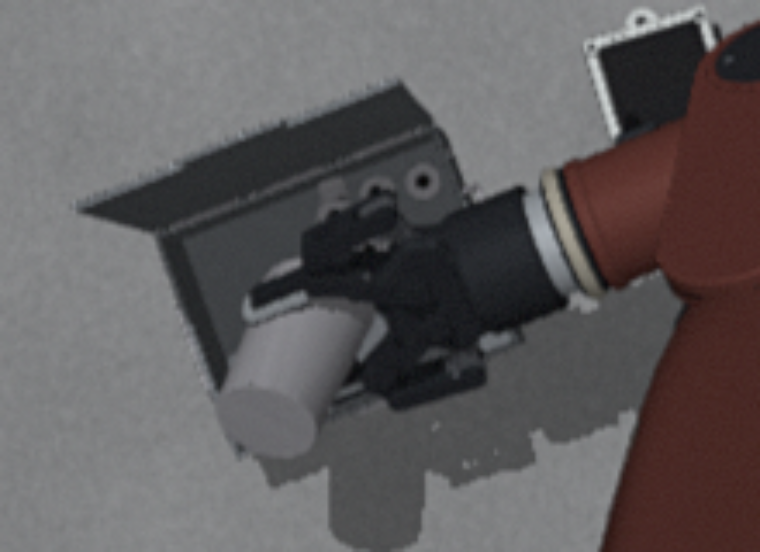

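The crop shows the cup inverted over the case, its foot at (268,422), and at least three nuts on the case floor near (330,190), (375,190) and (423,180). I'll roll further and shake to release any stragglers, then turn upright and look.

>>> apply_moves(rot=[[-0.04,0.1,-0.01],[-0.08,0.21,-0.02],[-0.12,0.33,-0.034],[-0.12,0.33,-0.034],[-0.08,0.21,-0.02],[-0.12,0.33,-0.034],[-0.12,0.33,-0.034],[-0.12,0.33,-0.034],[0,0,0],[0.05,-0.14,0.015],[0.106,-0.28,0.03],[0.16,-0.42,0.044]], delta_pos=[[0.01,0.004,0],[0.014,0.005,0],[0.014,0.005,0],[0.014,0.005,0],[0.014,0.005,0.015],[0.014,0.005,0],[0.014,0.005,0],[0.014,0.005,0],[0,0,0.01],[0,0,0.03],[0,0,0.05],[0,0,0.07]], fingers=[1,1,1,1,1,1,1,1,1,1,1,1])

```text
t: 12.35
ee_pos: [0.4537, 0.1672, 0.2309]
ee_rot: [-96.4, 30.0, 17.5]
ft_force: [0.2, -0.1, -2.0]
finger_gap: 0.722
grasp_force: 65.6
```

```bash
python3 - <<'E'
from h import *
z=np.array([0,0,1.])
plan([0,np.cos(.35),-np.sin(.35)],[1,0,0],[.549,-.232,.16],.05)
a=np.radians(20.65);ex=np.array([np.cos(a),np.sin(a),0]);ey=np.array([-ex[1],ex[0],0])
plan(ey*np.cos(.1)-z*np.sin(.1),ex,[.5,0,.24],.05)
E
```

```text
dp [0.0953, -0.4462, -0.0538] rv [0.2151, -2.0187, 0.24] ang 117.1 J [-16.1  27.5 106.8  58.6 111.   68. ]
dp [0.0638, -0.2138, 0.0141] rv [0.7347, -1.9526, 0.2061] ang 120.1 J [-16.1  27.5 106.8  58.6 111.   68. ]
```

>>> apply_moves(rot=[[0.061,-0.163,0.017],[0.122,-0.325,0.034],[0.184,-0.488,0.052],[0.245,-0.65,0.069],[0.306,-0.813,0.086],[0.367,-0.975,0.103],[0.429,-1.138,0.12],[0.49,-1.3,0.137],[0.551,-1.463,0.155],[0.612,-1.625,0.172],[0.674,-1.788,0.189],[0.735,-1.95,0.206]], delta_pos=[[0,0,0],[0,0,0],[0,0,0],[0,0,0],[0,0,0.01],[0.006,-0.02,0.01],[0.012,-0.05,0.01],[0.022,-0.09,0.01],[0.032,-0.13,0.01],[0.044,-0.17,0.01],[0.054,-0.2,0.01],[0.064,-0.214,0.01]], fingers=[1,1,1,1,1,1,1,1,1,1,1,1])

```text
t: 13.85
ee_pos: [0.5182, -0.0485, 0.2403]
ee_rot: [-178.4, -84.3, 109.0]
ft_force: [-0.1, 0.3, -1.3]
finger_gap: 0.725
grasp_force: 65.7
```

```bash
python3 - <<'E'
from h import *
plan([0,np.cos(.35),-np.sin(.35)],[1,0,0],[.549,-.232,.12],.05)
im2,d=ctrl.read_camera("top");a=cv2.resize(im2[170:330,140:460],(800,400),interpolation=cv2.INTER_CUBIC)
cv2.imwrite("pics/p2.png",a)
E
```

```text
dp [0.0308, -0.2304, -0.1031] rv [-0.2469, -0.0477, -0.3572] ang 25.0 J [-32.3  39.   87.   47.7 125.7 -52.9]
```

View pics/p2.png

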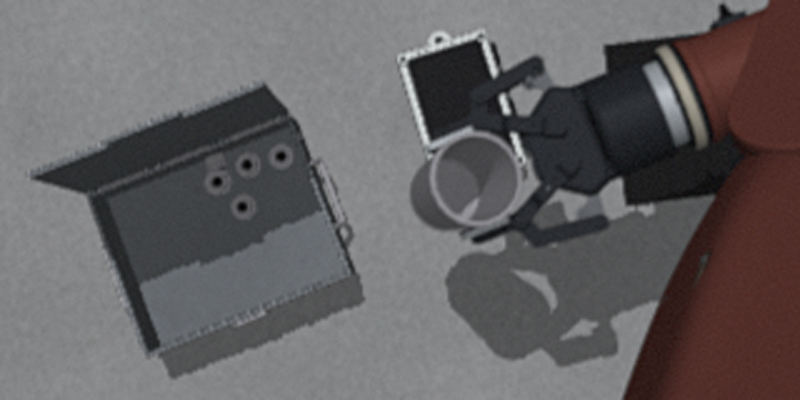

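The crop shows the empty cup at (478,178). The case holds nuts at (217,181), (247,163), (281,155) and (242,206), with perhaps another at (214,165). I'll enlarge this with a height map to count all six.

```bash
python3 - <<'E'
from h import *
im,d=ctrl.read_camera("top");W=cloud("top",d);Z=W[...,2]
c=im[195:300,165:285];c=cv2.convertScaleAbs(c,alpha=2.2,beta=-20)
h=cv2.applyColorMap(np.clip(Z[195:300,165:285]/.04*255,0,255).astype(np.uint8),cv2.COLORMAP_JET)
cv2.imwrite("pics/p3.png",cv2.resize(np.hstack([c,h]),(800,350),interpolation=cv2.INTER_CUBIC))
ctr=np.array([.4645,.2105]);a=np.radians(20.65);ex=np.array([np.cos(a),np.sin(a)]);ey=np.array([-ex[1],ex[0]])
q=W[...,:2]-ctr;X=q@ex;Y=q@ey
m=((abs(X)<.07)&(abs(Y)<.09)&(Z>.009)&(Z<.04)).astype(np.uint8)
n,l,s,cc=cv2.connectedComponentsWithStats(m)
for i in range(1,n):
    k=l==i; 
    if s[i,4]>3:print(cc[i].round(),s[i,4],X[k].mean().round(3),Y[k].mean().round(3),Z[k].max().round(3))
E
```

```text
[252. 233.] 82 0.048 -0.071 0.023
[227. 240.] 137 0.052 -0.013 0.035
[238. 236.] 52 0.052 -0.04 0.02
[236. 253.] 52 0.019 -0.023 0.02
[185. 264.] 6 0.038 0.09 0.04
```

View pics/p3.png

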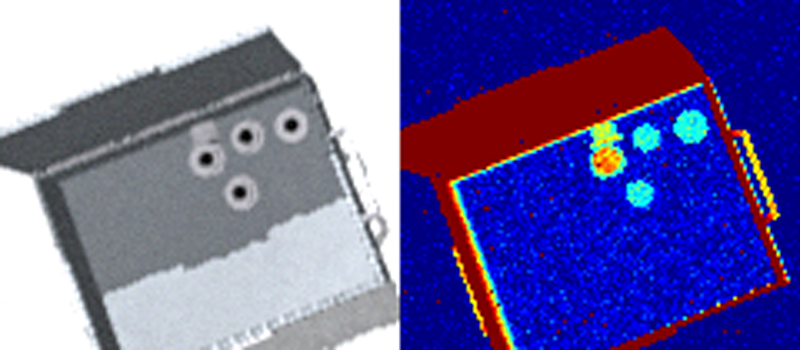

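The height map shows four flat nuts. One of them, at (207,160), lies on another (top at 35 mm), and a sixth stands on edge by the wall at (205,135), so all six are in the case and the cup is empty. I'll take the cup back to its mat.

>>> apply_moves(rot=[[-0.02,-0.004,-0.03],[-0.06,-0.01,-0.09],[-0.1,-0.02,-0.15],[-0.15,-0.03,-0.21],[-0.19,-0.037,-0.27],[-0.22,-0.043,-0.32],[-0.247,-0.048,-0.357],[-0.247,-0.048,-0.357],[-0.247,-0.048,-0.357],[-0.247,-0.048,-0.357],[-0.247,-0.048,-0.357],[-0.247,-0.048,-0.357]], delta_pos=[[0.003,-0.02,0],[0.008,-0.06,0],[0.014,-0.1,0],[0.02,-0.15,0],[0.026,-0.19,0],[0.03,-0.22,-0.01],[0.031,-0.23,-0.03],[0.031,-0.23,-0.06],[0.031,-0.23,-0.09],[0.031,-0.23,-0.12],[0.031,-0.23,-0.14],[0.031,-0.23,-0.14]], fingers=[1,1,1,1,1,1,1,1,1,1,1,1])

```text
t: 15.45
ee_pos: [0.548, -0.2762, 0.0985]
ee_rot: [-178.0, -70.1, 88.1]
ft_force: [0.2, 0.1, -1.0]
finger_gap: 0.722
grasp_force: 65.6
```

```bash
python3 - <<'E'
from h import *
print(ctrl.state()["ee_pos"],ctrl.state()["ee_rot"],ctrl.state()["ft_force"])
E
```

```text
[ 0.54798862 -0.27617623  0.09850238] [-178.04218784  -70.07981612   88.06491497] [ 0.20626617  0.06694497 -1.04468354]
```

```bash
python3 - <<'E'
from h import *
T=Ro.from_euler("xyz",[-179.8,-70,89.9],degrees=True)
print((T*Rcur().inv()).as_rotvec())
E
```

```text
[-0.00157866 -0.01044622  0.00319127]
```

>>> apply_moves(rot=[[-0.002,-0.01,0.003],[-0.002,-0.01,0.003],[-0.002,-0.01,0.003],[-0.002,-0.01,0.003],[-0.002,-0.01,0.003],[-0.002,-0.01,0.003],[-0.002,-0.01,0.003],[-0.002,-0.01,0.003],[-0.002,-0.01,0.003],[-0.002,-0.01,0.003],[-0.002,-0.01,0.003],[-0.002,-0.01,0.003]], delta_pos=[[0,0,-0.006],[0,0,-0.011],[0,0,-0.014],[0,0,-0.016],[0,0,-0.017],[0,0,-0.017],[0,0,-0.017],[0,0,-0.017],[0,0,-0.017],[0,0,-0.017],[0,0,-0.017],[0,0,-0.017]], fingers=[1,1,1,1,1,1,1,0,0,0,0,0])

```text
t: 16.95
ee_pos: [0.5487, -0.2768, 0.0829]
ee_rot: [179.7, -69.8, 90.4]
ft_force: [-0.0, -0.7, 0.7]
finger_gap: 1.001
grasp_force: 0.0
```

>>> apply_moves(rot=[[0,0,0],[0,0,0],[0,0,0],[0,0,0],[0,0,0],[0,0,0],[0,0,0],[0,0,0],[0,0,0],[0,0,0],[0,0,0],[0,0,0]], delta_pos=[[0,0,0],[0,-0.015,0],[0,-0.04,0],[0,-0.08,0],[0,-0.12,0],[0,-0.13,0.05],[0,-0.13,0.1],[0,-0.13,0.16],[0,-0.13,0.22],[0,-0.13,0.28],[0,-0.13,0.3],[0,-0.13,0.3]], fingers=[0,0,0,0,0,0,0,0,0,0,0,0])

```text
t: 18.45
ee_pos: [0.5486, -0.4075, 0.3846]
ee_rot: [179.4, -69.6, 90.7]
ft_force: [-0.3, -0.3, -0.4]
finger_gap: 0.997
grasp_force: 0.0
```

```bash
python3 - <<'E'
from h import *
im,d=ctrl.read_camera("top");W=cloud("top",d)
q=W[185:255,375:470].reshape(-1,3);r=q[(q[:,2]>.088)&(q[:,2]<.112)]
print(len(r),cv2.minEnclosingCircle(r[:,:2].astype(np.float32)),np.median(r[:,2]),r[:,2].max())
i=cv2.resize(im[170:270,360:480],(480,400))
s,_=ctrl.read_camera("scene");cv2.imwrite("pics/q.png",np.hstack([i[:,:400],cv2.resize(s[130:220,210:300],(400,400))]))
print(ctrl.state()["joints"].round(1),ctrl.state()["ee_pos"],ctrl.state()["ee_rot"])
# lid geometry
c=np.array([.4645,.2105,0]);a=np.radians(20.65);ex=np.array([np.cos(a),np.sin(a),0]);ey=np.array([-ex[1],ex[0],0]);z=np.array([0,0,1.])
d0=np.load("top0.npy");P=cloud("top",d0)-c;X=P@ex;Y=P@ey;Z=P[...,2]
m=(abs(Y)<.085)&(X>.055)&(X<.15)&(Z>.075)&(Z<.2);print("lid x'=",np.polyfit(Z[m],X[m],1),m.sum())
m=(abs(Y)<.025)&(X>.055)&(X<.15)&(Z>.2);print("top z",np.sort(Z[m])[-5:],X[m][Z[m]>.212].mean() if (Z[m]>.212).any() else 0)
t=-z
g=c+ex*.12+z*.2
plan(-z*.9+0*ex,ey,g,.073)
E
```

```text
229 ((0.5478676557540894, -0.22900696098804474), 0.034665465354919434) 0.09655724987475965 0.10407344347257988
[-55.2  48.9  47.3  51.6 136.9 -34. ] [ 0.54851687 -0.40700028  0.38053992] [-179.86974932  -69.9585138    89.93819723]
lid x'= [0.06202684 0.07223644] 1016
top z [0.22600817 0.22602274 0.2266007  0.22661685 0.22723728] 0.08708130528987441
dp [0.0283, 0.6598, -0.1075] rv [-0.7993, -1.1581, 1.6537] ang 124.4 J [-55.2  48.9  47.3  51.6 136.9 -34. ]
```

View pics/q.png

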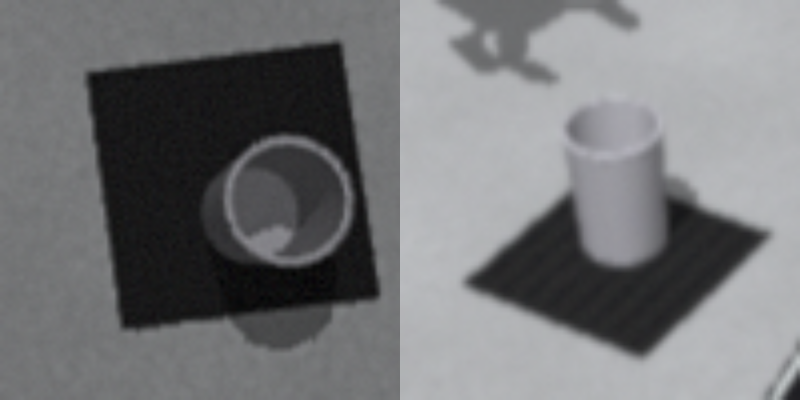

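The left view shows the cup upright and empty on the mat, with its rim at (288,200) and light shining on its floor. The right view confirms that it stands flat. Its position is (0.548,-0.229) with the rim at 97 mm. Next, the lid: shut fingers, tool down, behind the lid.

```bash
python3 - <<'E'
from h import *
c=np.array([.4645,.2105,0]);a=np.radians(20.65);ex=np.array([np.cos(a),np.sin(a),0]);ey=np.array([-ex[1],ex[0],0]);z=np.array([0,0,1.])
for s in(1,-1):plan(-z,s*ey,c+ex*.13+z*.31,.073)
E
```

```text
dp [0.0376, 0.6633, 0.0025] rv [-0.7993, -1.1581, 1.6537] ang 124.4 J [-55.2  48.9  47.3  51.6 136.9 -34. ]
dp [0.0376, 0.6633, 0.0025] rv [-1.0618, 0.7329, -1.0495] ang 95.3 J [-55.2  48.9  47.3  51.6 136.9 -34. ]
```

>>> apply_moves(rot=[[-1.22,0,0],[-1.22,0,0],[-1.22,0,0],[-1.22,0,0],[-1.22,0,0],[-1.22,0,0],[-1.22,0,0],[-1.22,0,0],[-1.22,0,0],[-1.22,0,0],[-1.22,0,0],[-1.22,0,0]], delta_pos=[[0.038,0.663,0.02],[0.038,0.663,0.02],[0.038,0.663,0.02],[0.038,0.663,0.02],[0.038,0.663,0.02],[0.038,0.663,0.02],[0.038,0.663,0.02],[0.038,0.663,0.02],[0.038,0.663,0.02],[0.038,0.663,0.02],[0.038,0.663,0.02],[0.038,0.663,0.02]], fingers=[1,1,1,1,1,1,1,1,1,1,1,1])

```text
t: 20.05
ee_pos: [0.5858, 0.2589, 0.399]
ee_rot: [-179.6, 0.2, 90.4]
ft_force: [0.7, -0.4, -0.0]
finger_gap: -0.005
grasp_force: 0.0
```

```bash
python3 - <<'E'
from h import *
c=np.array([.4645,.2105,0]);a=np.radians(20.65);ex=np.array([np.cos(a),np.sin(a),0]);ey=np.array([-ex[1],ex[0],0]);z=np.array([0,0,1.])
print(ctrl.state()["ee_pos"])
plan(-z,-ey,c+ex*.13+z*.31,.073)
E
```

```text
[0.58583636 0.25891919 0.39896942]
dp [0.0003, -0.0026, -0.016] rv [-0.0017, -0.0076, -1.2173] ang 69.7 J [16.8 12.6 77.4 -0.  90.4 16.4]
```

>>> apply_moves(rot=[[0,0,-0.18],[0,0,-0.36],[0,0,-0.54],[0,0,-0.72],[0,0,-0.9],[0,0,-1.08],[0,0,-1.217],[0,0,-1.217],[0,0,-1.217],[0,0,-1.217],[0,0,-1.217],[0,0,-1.217]], delta_pos=[[0,0,0],[0,-0.003,0],[0,-0.003,0],[0,-0.003,0],[0,-0.003,0],[0,-0.003,0],[0,-0.003,-0.03],[0,-0.003,-0.07],[0,-0.003,-0.11],[0,-0.003,-0.141],[0,-0.003,-0.141],[0,-0.003,-0.141]], fingers=[1,1,1,1,1,1,1,1,1,1,1,1])

```text
t: 21.55
ee_pos: [0.5872, 0.2526, 0.2623]
ee_rot: [-180.0, 0.1, 20.4]
ft_force: [0.4, 0.7, 0.2]
finger_gap: -0.001
grasp_force: 0.0
```

```bash
python3 - <<'E'
from h import *
c=np.array([.4645,.2105,0]);a=np.radians(20.65);ex=np.array([np.cos(a),np.sin(a),0]);z=np.array([0,0,1.])
p=ctrl.state()["ee_pos"];print(p,ctrl.state()["joints"].round(0),((p-c)@ex).round(4))
rho=.125
for th in np.radians([88,80,72,64,56,48,40,32,24,16,10,6,3,1,0]):
    # tip bottom, contact at near(-x') bottom edge; n=outer normal
    P=c+ex*.075+z*.06+rho*(-np.cos(th)*ex+np.sin(th)*z)
    n=np.sin(th)*ex+np.cos(th)*z
    tip=P+0.0*n+ex*.011*np.sin(th)+z*.0
    print(round(np.degrees(th)),(tip+z*.073-p).round(3).tolist())
E
```

```text
[0.58715218 0.25257695 0.26226511] [16. 16. 88.  0. 76. 86.] 0.1296
88 [-0.046, -0.013, -0.004]
80 [-0.063, -0.019, -0.006]
72 [-0.079, -0.026, -0.01]
64 [-0.094, -0.031, -0.017]
56 [-0.109, -0.037, -0.026]
48 [-0.123, -0.042, -0.036]
40 [-0.135, -0.047, -0.049]
32 [-0.146, -0.051, -0.063]
24 [-0.155, -0.054, -0.078]
16 [-0.162, -0.057, -0.095]
10 [-0.166, -0.058, -0.108]
6 [-0.168, -0.059, -0.116]
3 [-0.169, -0.059, -0.123]
1 [-0.169, -0.06, -0.127]
0 [-0.169, -0.06, -0.129]
```

>>> apply_moves(rot=[[0,0,0],[0,0,0],[0,0,0],[0,0,0],[0,0,0],[0,0,0],[0,0,0],[0,0,0],[0,0,0],[0,0,0],[0,0,0],[0,0,0]], delta_pos=[[-0.01,-0.003,0],[-0.023,-0.007,0],[-0.036,-0.01,-0.003],[-0.046,-0.013,-0.004],[-0.054,-0.016,-0.005],[-0.063,-0.019,-0.006],[-0.071,-0.023,-0.008],[-0.079,-0.026,-0.01],[-0.087,-0.029,-0.013],[-0.094,-0.031,-0.016],[-0.102,-0.034,-0.02],[-0.109,-0.037,-0.024]], fingers=[1,1,1,1,1,1,1,1,1,1,1,1])

```text
t: 23.05
ee_pos: [0.4772, 0.2161, 0.2375]
ee_rot: [-179.9, 0.1, 20.4]
ft_force: [1.9, 0.8, 0.2]
finger_gap: 0.001
grasp_force: 0.8
```

>>> apply_moves(rot=[[0,0,0],[0,0,0],[0,0,0],[0,0,0],[0,0,0],[0,0,0],[0,0,0],[0,0,0],[0,0,0],[0,0,0],[0,0,0],[0,0,0]], delta_pos=[[-0.007,-0.002,-0.005],[-0.014,-0.005,-0.01],[-0.02,-0.008,-0.016],[-0.026,-0.01,-0.023],[-0.032,-0.012,-0.03],[-0.037,-0.014,-0.037],[-0.042,-0.016,-0.045],[-0.046,-0.017,-0.053],[-0.05,-0.018,-0.061],[-0.053,-0.02,-0.069],[-0.056,-0.021,-0.077],[-0.057,-0.021,-0.082]], fingers=[1,1,1,1,1,1,1,1,1,1,1,1])

```text
t: 24.55
ee_pos: [0.4202, 0.195, 0.1552]
ee_rot: [-179.9, 0.1, 20.4]
ft_force: [0.8, -0.9, 0.4]
finger_gap: 0.005
grasp_force: 0.5
```

```bash
cat > lid.py <<'E'
from h import *
c=np.array([.4645,.2105,0]);a=np.radians(20.65);ex=np.array([np.cos(a),np.sin(a),0]);ey=np.array([-ex[1],ex[0],0]);z=np.array([0,0,1.])
s=ctrl.state();p=s["ee_pos"];print(p,s["ee_rot"],s["ft_force"],"x'",((p-c)@ex).round(4),"tip z",(p[2]-.073).round(4))
im,d=ctrl.read_camera("top");P=cloud("top",d)-c;X=P@ex;Y=P@ey;Z=P[...,2]
for y0,y1 in((-.09,-.06),(.05,.09)):
    m=(Y>y0)&(Y<y1)&(X>-.06)&(X<.06)&(Z>.05)&(Z<.16);f=np.polyfit(X[m],Z[m],1);r=abs(Z[m]-np.polyval(f,X[m]))<.01
    f=np.polyfit(X[m][r],Z[m][r],1);print(m.sum(),r.sum(),"lid angle deg",np.degrees(np.arctan(-f[0])),"z at hinge",np.polyval(f,.075))
E
python3 lid.py
```

```text
[0.42024347 0.19499794 0.15515095] [-1.79940263e+02  1.27299647e-01  2.03918497e+01] [ 0.77905253 -0.88944056  0.36006759] x' -0.0469 tip z 0.0822
782 782 lid angle deg 7.132869468988377 z at hinge 0.06530337281860965
344 344 lid angle deg 6.858089326928159 z at hinge 0.0655665299024148
```

>>> apply_moves(rot=[[0,0,0],[0,0,0],[0,0,0],[0,0,0],[0,0,0],[0,0,0],[0,0,0]], delta_pos=[[-0.001,0,-0.004],[-0.001,0,-0.008],[-0.001,0,-0.011],[-0.001,0,-0.014],[-0.001,0,-0.016],[-0.001,0,-0.017],[-0.001,0,-0.017]], fingers=[1,1,1,1,1,1,1])

```text
t: 25.48
ee_pos: [0.4198, 0.1953, 0.1388]
ee_rot: [-179.9, 0.1, 20.4]
ft_force: [0.7, -0.8, -0.2]
finger_gap: -0.0
grasp_force: 0.0
```

```bash
python3 lid.py
```

```text
[0.41978832 0.1952528  0.13883772] [-1.79933270e+02  5.29907406e-02  2.03907390e+01] [ 0.68293205 -0.77135434 -0.15590422] x' -0.0472 tip z 0.0658
773 773 lid angle deg 0.25224930863279876 z at hinge 0.06478893998706392
359 359 lid angle deg -0.07027243205480953 z at hinge 0.0651935816097975
```

Nearly shut. I'll press a little more until the force rises.

>>> apply_moves(rot=[[0,0,0],[0,0,0],[0,0,0],[0,0,0],[0,0,0]], delta_pos=[[0,0,-0.001],[0,0,-0.002],[0,0,-0.002],[0,0,-0.002],[0,0,-0.002]], fingers=[1,1,1,1,1])

```text
t: 26.15
ee_pos: [0.4199, 0.1953, 0.138]
ee_rot: [-179.9, 0.1, 20.4]
ft_force: [-5.8, -1.7, 10.6]
finger_gap: -0.0
grasp_force: 5.3
```

>>> apply_moves(rot=[[0,0,0],[0,0,0],[0,0,0],[0,0,0],[0,0,0],[0,0,0],[0,0,0],[0,0,0],[0,0,0],[0,0,0]], delta_pos=[[0,0,0.005],[0,0,0.02],[0,0,0.06],[0,0,0.1],[0,0,0.14],[-0.03,0.04,0.18],[-0.06,0.08,0.2],[-0.1,0.14,0.2],[-0.1,0.14,0.2],[-0.1,0.14,0.2]], fingers=[1,1,1,1,1,1,1,1,1,1])

```text
t: 27.4
ee_pos: [0.3194, 0.3355, 0.3373]
ee_rot: [-180.0, 0.0, 20.5]
ft_force: [-0.3, 0.3, 0.9]
finger_gap: -0.001
grasp_force: 0.0
```

```bash
python3 lid.py; python3 - <<'E'
from h import *
im,d=ctrl.read_camera("top");cv2.imwrite("pics/end.png",im);W=cloud("top",d)
def reg(u0,u1,v0,v1,z0,z1):
    q=W[v0:v1,u0:u1].reshape(-1,3);return q[(q[:,2]>z0)&(q[:,2]<z1)]
for b in((270,360,85,165,.01,.1),(292,358,178,255,.01,.1),(400,465,190,250,.09,.11)):
    print(cv2.minAreaRect(reg(*b)[:,:2].astype(np.float32)))
E
```

```text
[0.31938929 0.33546129 0.33727191] [-1.79954625e+02  3.69380560e-02  2.05106284e+01] [-0.25713023  0.2879895   0.86544821] x' -0.0917 tip z 0.2643
777 777 lid angle deg -0.0889107456080393 z at hinge 0.06500185429561851
1047 1047 lid angle deg 0.014549213834295239 z at hinge 0.06488387983253995
((0.7845892906188965, 0.014859780669212341), (0.1487223505973816, 0.13350129127502441), 89.19425964355469)
((0.5782149434089661, -0.004212215542793274), (0.13991358876228333, 0.09054063260555267), 15.856352806091309)
((0.5479961037635803, -0.2284921109676361), (0.06799428910017014, 0.06646624952554703), 12.509227752685547)
```

View pics/end.png

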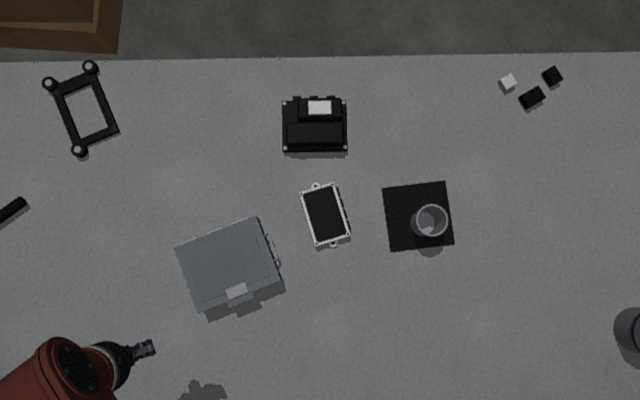

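The lid lies flat (230,265), and the cup stands on its mat at (432,220). The fuse box and regulator are in their first places, and the arm is clear.

```bash
python3 -c "
from cell import ctrl
print(ctrl.hand_in())"
```

```text
the job is handed in; nothing more can be done
None
```

The job is handed in at about 27 s: all six nuts are in the case, the empty cup stands upright on its mat, the lid is shut (0° within measurement), and the fuse box and regulator were not touched.

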